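Load the sample carrier and trip the presence switch

ROBOT

A 7-joint arm with a two-finger parallel gripper is mounted at the origin on a cart in front of the work surface, level with it; the furniture and walls round the work are solid. World frame = base frame: x ahead of the robot, y to its left, z up, the work surface at z = 0. Lengths are in mm, angles in rad, forces in N, time in s.
With the tool pointing down it reaches from about 400 to 875 mm from the base axis. Payload 6.5 kg.
Tool frame: the origin (TCP) lies midway between the tips of the shut fingers; the grasp point (between the pads) lies r.hold_point_z behind it (r.hold_point_z is the distance from the TCP to the grasp point, in mm); z points along the fingers, y is the line along which they close (so a half turn about z gives the same grasp; the last joint's range is limited). The gripper opens to 85 mm and grips with 20 to 120 N. Pads are 22 mm wide; open, the fingers measure 114 mm over their backs; the gripper's body (76 mm by 85 mm) begins 54 mm behind the grasp point. The pads swing forward as they close: fully open they stand 13 mm farther back than shut.
Start: joints at [-0.066, 0.536, -0.004, 1.538, 0.003, 1.067, -0.071], TCP at [649.992, 0, 231.29] pointing down, gripper open.
Joint ranges: [-2.7, 2.7], [-0.37, 2.16], [-1.27, 1.26], [0.24, 2.4], [-1.31, 4.45], [0.19, 1.91], [-2.76, 2.76]. Speed limits (rad/s): [2.39, 2.39, 3.14, 3.14, 3.14, 3.14, 3.14].

INTERFACE

Orientations are given as a unit quaternion [x, y, z, w].
In Python, from plant import r gives the robot as it stands.
- The arm moves only by the tool step_arm, never from a script. Its argument "motion" is one flat list of numbers, 4 for each row, row after row: the shift along the world's x, y, z in cm, then the turn about the world's z in rad. A call has 1 to 5 rows; each row is the pose to reach, as a shift and turn from the pose commanded when the call began; what a row does not reach only later rows make up. A row lasts 1/8 s, in which the tool goes at most 62.5 mm and 10.7 degrees, less where a joint would pass 70% of its speed; a pose out of reach is approached as far as the arm can. A call with a gripper value outside its range is refused whole. "gripper" is the opening in per cent of the stroke, from 0 (shut) to 100 (fully open), set as the call begins (left out, the last holds). The fingers move at their own pace and stop on an object; "squeeze" is the grip in N (left out, the last holds). Time passes only in rows, so rows that repeat a pose let the fingers close. It gives the time, the measured TCP pose, the force, the opening and the grip force at its end, in the units of the state.
- r.read_state(): the state, without advancing time (a new reading comes with each control period).
- r.camera(name): name is "scene" or "side" or "wrist"; returns a dict with "frame" (480x640x3 uint8, blue, green, red), "camera_matrix" (3x3 intrinsics, pixels), "R" (3x3) and "t" (3): a world point X has camera coordinates R X + t. Camera axes: x right, y down, z forward; pixel columns grow to the right and rows downward; lengths in mm; the calibration is good to about 2 mm. A picture is of the moment at which its call begins. There is no depth.
- r.sign_off(): hands the job in; it is judged then, once.
The state is a dict: "time_s": time; "joints": joint angles; "joint_vel": joint speeds; "effort": joint torques, N m; "ee_pos": TCP position; "tcp_rot": TCP orientation; "ft_force": force on the tool from outside, world axes, zero at the start; "wrist_torque": the same for the moment, N m; "finger_gap": finger opening in mm; "grip_force": force on a finger pad.
Only numpy, scipy, OpenCV 4.12 (cv2) and the standard library are available. Lean on these libraries where they do the work, as an engineer would, in place of code of your own. Each camera call takes 0.05 s, during which the arm holds its last target. There are 200 camera calls.

TASK

Lift the loose sample carrier by the handle on its top and stand it in the open front half of the loading dock's lane, short of the overhead reader and with its end tab pointing out of the lane, and let go of it. Then grip it by the end tab and slide it in under the reader until its far end is up against the end stop and its edge holds the presence-switch lever pressed aside, and let go. Leave the wash bottle, the beaker and the zip case where they are.

Things in the scene. Friction and masses are not known exactly. Their poses are not given: they have to be found in the camera images.
- carrier: The loose sample carrier, 0.45 kg: grey block 120 mm long (x), 50 wide (y), 50 high, standing upright, with four white caps (19 mm across, 11 high) on top near its ends, an arched handle mid-top and an upright tab on its -x end. Origin: centre of its underside; z up; the tab points to -x; the +x end, 60 mm from the origin, goes first into the lane.
- handle_mid (a point): Middle of the handle's bar: 64 mm long along the carrier's x, 14 mm thick (y), from 72 to 88 mm above the carrier's underside (this point: 80 mm; the block's top is 30 mm below it). Grip from above, fingers closing along the carrier's y. The posts under the bar are 12 mm wide, 24 mm either side of the middle.
- carrier_tab: The carrier's end tab, one piece with it: an upright plate 12 mm thick (y) that stands out from the block's -x end from 60 to 100 mm from the carrier's centre, from 14 to 60 mm above its underside. Its origin and axes are those of the carrier.
- tab_mid (a point): Where to grip the tab: 82 mm from the carrier's centre towards -x, 48 mm above the carrier's underside; the fingers close along the carrier's y from above.
- dock: The fixed loading dock (place and yaw vary): aluminium plate 8 mm thick, 130 mm wide (y), from x = -172 to 78 mm, with a guided lane along x; the carrier goes in towards +x. In front of x = -80 mm the plate is open. Origin: centre of the lane at the plate's underside, below the carrier's centre when home; z up.
- lane_home (a point): Where the carrier's origin is when it is fully home: on the plate's upper face, 8 mm above the dock's origin. Axes are the dock's; x points into the lane.
- lane_entry (a point): A good place to stand the carrier's origin in the open front half: on the plate's upper face, 115 mm before lane_home.
- guide_mouth (a point): Middle of the lane at the plate's upper face, where the two straight steel guides begin (dock x = -50 mm). From here to x = 70 mm they stand 56 mm apart (inner faces at y = -28 and 28 mm), 6 mm thick, 18 mm high above the plate; in front of here they flare out, over 30 mm, to about 80 mm apart.
- reader_under (a point): Underside of the overhead reader, a white box on a grey post on the lane's -y side: over the lane from dock x = 0 to 40 mm, y = -60 to 25 mm, its underside 107 mm and its top 165 mm above the plate. The carrier passes under it; a gripper holding the handle does not.
- end_stop (a point): Middle of the face of the end stop, a steel block 30 mm high across the lane's end, at dock x = 60.5 mm.
- switch_lever (a joint): Presence-switch lever: 40 mm steel leaf with an outward-bent end, on the lane's +y side by the end stop, hinged about a vertical axis (dock x = 16, y = 33 mm). 0 = free, slanting into the lane; grows to at most 0.47 rad as it is pressed aside (about 0.35 with the carrier home). Light spring, 1 N at the tip; first touched 32 mm before home; at home it does not push the carrier out.
- lever_tip (a point): The bend at the lever's tip, which rubs on the carrier's side when home; 30 mm above the plate; free it lies at dock x = 51, y = 14 mm.
- wash_bottle: Bystander: loose clear wash bottle with a red cap, 209 mm high, 105 x 75 mm, standing left of the dock, behind the carrier's start.
- beaker: Bystander: loose clear beaker, 72 mm across, 94 mm high, standing right of the dock.
- zip_case: Bystander: loose black zip case, 128 x 78 x 23 mm, lying well to the right of the dock. Behind it and the beaker, from about x = 0.56 m outwards and y = 0.07 m rightwards, stands the fixed autosampler with racks and an arm about 0.25 m high: pass above or in front of it.

How it is judged:
By the outcome, as a careful person would: the job done as asked, in the order asked, and still so for the second after the job is handed in, with the robot touching nothing.
It also fails if it takes over 54 s, if anything falls off the work surface, if the arm or the gripper's body presses on something with over 40 N, if the wrist force passes 120 N, or if a joint passes its speed limit or range.

## Working session

There is one attempt and no reset: what is moved stays moved. The work goes in short steps, Python scripts to look and compute and a tool call to move; the robot and the scene stay as the last step left them, time stands still between calls to the robot, and variables do not carry over. Pictures are saved under pics/ and viewed, at most 10 in all, crops included, and the job is handed in when it is done.

Besides the shell and the picture viewer there is one more tool, called after ">>>" as a command line: name --argument value ..., lists and objects as JSON in quotes. step_arm: Moves the arm, as the interface text tells. Its arguments: {"type":"object","properties":{"motion":{"type":"array"},"gripper":{"type":"number"},"squeeze":{"type":"number"}},"required":["motion"]}

```bash
mkdir -p pics; cat > h.py <<'E'
from plant import r
import numpy as np, cv2
def grab(n,f):
    c=r.camera(n); cv2.imwrite('pics/'+f,c['frame']); return c
def ray(c,u,v,z):
    R=np.array(c['R']);t=np.array(c['t']).ravel();K=np.array(c['camera_matrix'])
    o=-R.T@t; d=R.T@np.linalg.solve(K,[u,v,1]); return o+d*(z-o[2])/d[2]
def proj(c,X):
    p=np.array(c['camera_matrix'])@(np.array(c['R'])@np.array(X,float)+np.array(c['t']).ravel()); return p[:2]/p[2]
E
python3 - <<'E'
from h import *
for n in("scene","side","wrist"):
    c=grab(n,n+'0.png'); R=np.array(c['R']); print(n,(-R.T@np.array(c['t']).ravel()).round(),R[2].round(2),c['camera_matrix'][0][0])
print(r.hold_point_z,r.read_state())
E
```

```text
scene [ 28. 873. 565.] [ 0.53 -0.73 -0.44] 476.1375800629882
side [-100. -920.  625.] [ 0.52  0.77 -0.38] 528.8596721502138
wrist [649.  77. 373.] [-0.   -0.3  -0.95] 414.51370752596273
18.700000000000003 {'time_s': 0.15, 'joints': array([-0.066214  ,  0.53698582, -0.00443983,  1.5386023 ,  0.00265184,
        1.06731613, -0.071187  ]), 'joint_vel': array([-0.00132954, -0.00322914, -0.00016254, -0.00498149, -0.00132742,
       -0.00028226, -0.00070719]), 'effort': array([ 1.61238928e-03, -5.83780539e+01,  1.04997531e+00, -2.59348226e+01,
        1.25170653e-02,  6.47799578e-03, -7.88314480e-06]), 'ee_pos': array([ 6.49532378e+02, -1.26789831e-02,  2.30635565e+02]), 'tcp_rot': array([ 7.07062645e-01,  7.07150613e-01, -5.09728148e-04, -4.08787981e-04]), 'ft_force': array([ 0.11996654, -0.45224123,  0.76992729]), 'wrist_torque': array([-0.00910442, -0.04853177, -0.07153766]), 'grip_force': 0.0, 'finger_gap': 85.31486401850401}
```

View pics/scene0.png

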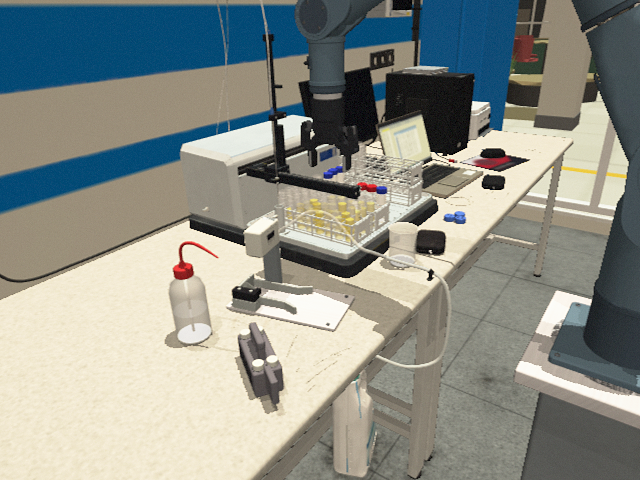

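View pics/wrist0.png

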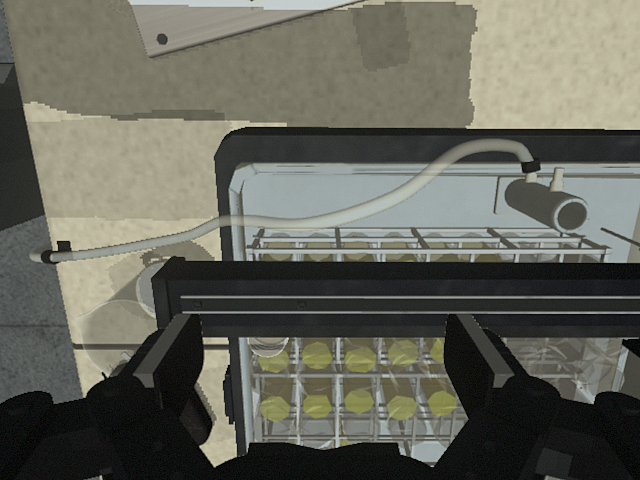

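View pics/side0.png

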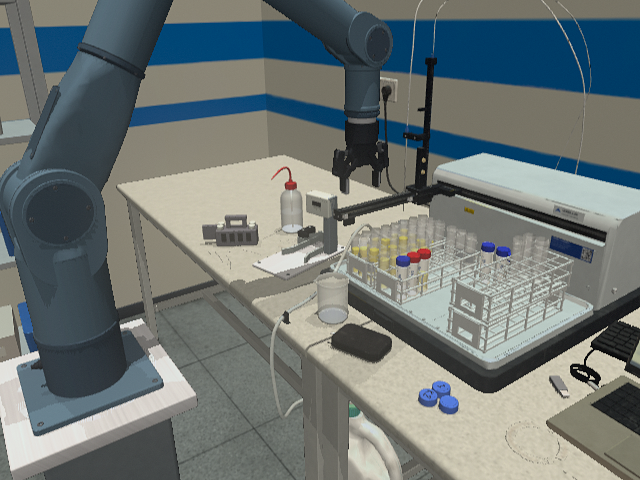

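The scene view shows the carrier around (260,362) with its tab near (276,392). The dock plate corners are near (228,306), (325,326) and (353,293), and the reader is at (262,237). The side view shows the carrier at (230,232), and the wrist view shows only a plate corner at (150,55). Next I'll get rough positions.

```bash
python3 - <<'E'
from h import *
s=r.camera("scene"); d=r.camera("side"); w=r.camera("wrist")
for n,c,u,v,z in [("handle",s,257,338,88),("tabbot",s,276,402,14),("blockmid",s,260,362,50),("P325",s,325,326,8),("P353",s,353,293,8),("P228",s,228,306,8),("bottle",s,194,333,0),("side handle",d,236,219,80),("side tabend",d,204,232,40),("side Pfront",d,253,265,8),("sideP2",d,290,277,8),("wristP",w,151,56,8),("reader",s,262,237,150),("cap",s,183,268,200)]:
    print(n,ray(c,u,v,z).round())
E
```

```text
handle [502. 425.  88.]
tabbot [436. 462.  14.]
blockmid [491. 435.  50.]
P325 [494. 246.   8.]
P353 [514. 111.   8.]
P228 [711. 300.   8.]
bottle [707. 399.   0.]
side handle [508. 390.  80.]
side tabend [430. 447.  40.]
side Pfront [471. 226.   8.]
sideP2 [514. 109.   8.]
wristP [509. 118.   8.]
reader [669. 221. 150.]
cap [620. 458. 200.]
```

>>> step_arm --motion '[0,0,6,0,-2,3,10,0.15,-5,7,10,0.33,-8,12,10,0.51,-11,17,10,0.69]'

```text
time_s: 0.92
ee_pos: [538.9, 171.3, 331.5]
tcp_rot: [0.424, 0.906, 0.0, 0.0]
ft_force: [2.1, 0.9, -1.3]
finger_gap: 85.2
grip_force: 0.0
```

>>> step_arm --motion '[-2,5,0,0.15,-4,10,0,0.3,-5,15,0,0.44,-6,20,0,0.44,-6,22,0,0.44]'

```text
time_s: 1.55
ee_pos: [477.9, 393.5, 331.2]
tcp_rot: [0.216, 0.976, 0.001, -0.001]
ft_force: [0.2, 0.5, -0.5]
finger_gap: 85.2
grip_force: 0.0
```

>>> step_arm --motion '[0,0,0,0,0,0,0,0]'

```text
time_s: 1.8
ee_pos: [481.1, 388.0, 331.1]
tcp_rot: [0.22, 0.976, -0.001, 0.0]
ft_force: [0.1, -0.3, 0.1]
finger_gap: 85.4
grip_force: 0.0
```

```bash
python3 - <<'E'
from h import *
c=grab("wrist","w1.png"); print(r.read_state()['ee_pos'], ray(c,320,240,50).round())
E
```

```text
[481.1535556  387.85904272 331.25102341] [530. 361.  50.]
```

View pics/w1.png

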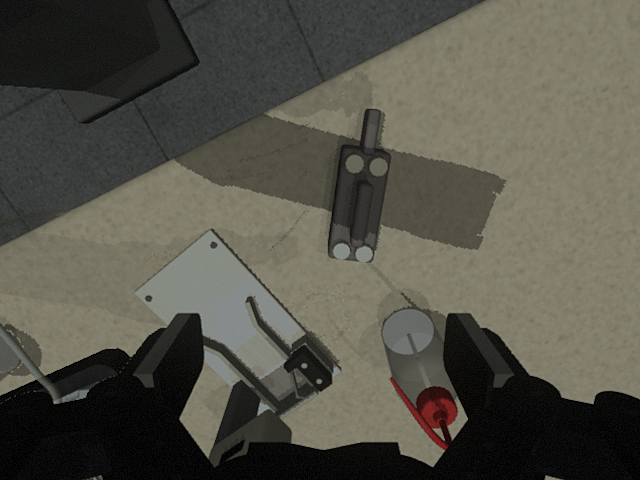

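The wrist view shows the whole carrier, with caps at (354,163), (378,167), (341,251) and (364,254) and the tab towards (373,115). It also shows the dock plate, with front corners at (213,230) and (135,292). I'll measure both.

```bash
cat > m.py <<'E'
from h import *
c=r.camera("wrist"); f=c['frame']; g=cv2.cvtColor(f,cv2.COLOR_BGR2GRAY)
P=[]
for u,v in [(354,163),(378,167),(341,251),(364,254)]:
    # local cap: threshold in 30px window, component at seed
    x0,y0=u-14,v-14; p=g[y0:y0+29,x0:x0+29]
    _,b=cv2.threshold(p,0,255,cv2.THRESH_OTSU); n,l,s,ce=cv2.connectedComponentsWithStats(b)
    k=l[14,14]; q=ce[k]+[x0,y0]; P.append(ray(c,*q,61)); print(q.round(1),s[k],P[-1].round(1))
P=np.array(P); ctr=P.mean(0); d=P[2:].mean(0)-P[:2].mean(0)
print("carrier",ctr.round(1),"yaw",np.degrees(np.arctan2(d[1],d[0])),np.linalg.norm(d),[np.linalg.norm(P[0]-P[1]),np.linalg.norm(P[2]-P[3])])
print("tab tip",ray(c,373,112,60),"handle",ray(c,362,208,88))
# plate
hsv=cv2.cvtColor(f,cv2.COLOR_BGR2HSV); print(hsv[290,200],hsv[300,400],hsv[200,250])
m=cv2.inRange(hsv,(0,0,110),(180,28,255)); m=cv2.morphologyEx(m,cv2.MORPH_OPEN,np.ones((5,5)))
n,l,s,ce=cv2.connectedComponentsWithStats(m); k=l[290,200]; print(s[k])
cn=max(cv2.findContours((l==k).astype('uint8'),cv2.RETR_EXTERNAL,cv2.CHAIN_APPROX_NONE)[0],key=len)
pts=cn[:,0].astype(float)
def edge(a,b):
    a,b=np.array(a,float),np.array(b,float); t=(b-a)/np.linalg.norm(b-a); n=np.array([-t[1],t[0]])
    L=np.linalg.norm(b-a); s=(pts-a)@t; e=abs((pts-a)@n)
    q=pts[(s>8)&(s<L-8)&(e<5)]; w=np.array([ray(c,*x,8)[:2] for x in q])
    vx,vy,x,y=cv2.fitLine(w.astype('float32'),cv2.DIST_HUBER,0,.01,.01).ravel(); return np.array([x,y]),np.array([vx,vy]),len(q)
F=edge((213,230),(135,292)); Lf=edge((213,230),(300,325)); Rt=edge((135,292),(190,352))
def X(A,B): s=np.linalg.solve(np.c_[A[1],-B[1]],B[0]-A[0]); return A[0]+A[1]*s[0]
for n,e in zip("FLR",(F,Lf,Rt)): print(n,e[2],e[0].round(1),np.degrees(np.arctan2(e[1][1],e[1][0])))
a,b=X(F,Lf),X(F,Rt); print("corners",a,b,np.linalg.norm(a-b)); 
yaw=Lf[1]*np.sign(Lf[1][0]); home=(a+b)/2+172*yaw; print("home",home,"entry",home-115*yaw)
E
python3 m.py
```

```text
[354.3 163.5] [  6   6  18  18 263] [470.3 426.8  61. ]
[378.3 166.5] [  6   5  18  18 264] [483.1 447.   61. ]
[339.8 255.7] [  0   3  29  26 434] [551.7 373.5  61. ]
[365.5 258.4] [  0   2  29  27 495] [566.1 396.7  61. ]
carrier [517.8 411.   61. ] yaw -32.19703609860269 97.15798790012575 [np.float64(23.962539768926074), np.float64(27.33503100535802)]
tab tip [433.58900288 462.75051535  60.        ] handle [507.7970576  415.80891497  88.        ]
[ 64  13 140] [ 24  42 114] [ 26  39 131]
[ 137  232  163  140 9889]
F 69 [489.1 185.8] -76.343445
L 91 [555.2 262.3] 13.711564
R 35 [535.6 127.9] 9.0188465
corners [475.27667 242.75449] [504.38638 122.94685] 123.29333
home [656.92975 223.62057] entry [545.2071  196.36163]
```

```bash
python3 - <<'E'
from h import *
c=r.camera("wrist"); g=cv2.cvtColor(c['frame'],cv2.COLOR_BGR2GRAY); P=[ray(c,354.3,163.5,61),ray(c,378.3,166.5,61)]
for u,v in [(341,251),(364,254)]:
    b=(g[v-14:v+15,u-14:u+15]>165).astype('uint8'); n,l,s,ce=cv2.connectedComponentsWithStats(b); k=l[14,14]; q=ce[k]+[u-14,v-14]; print(q,s[k]); P.append(ray(c,*q,61))
P=np.array(P); d=P[2:].mean(0)-P[:2].mean(0); print(P.round(1),P.mean(0),np.degrees(np.arctan2(d[1],d[0])),np.linalg.norm(d),np.linalg.norm(P[2]-P[3]))
print(proj(c,[506,116.5,8]),proj(c,[475.3,242.8,8]))
h=P.mean(0)[:2]; print("handle at",proj(c,[*h,88]))
print(r.read_state()['tcp_rot'])
E
```

```text
[341. 251.] [  0   0  29  29 841]
[364. 254.] [  0   0  29  29 841]
[[470.1 427.   61. ]
 [483.  447.2  61. ]
 [547.4 377.   61. ]
 [560.8 397.5  61. ]] [515.33985748 412.17006538  61.        ] -32.71481198428009 92.16792801661842 24.516760592647984
[132.38045551 294.27416809] [209.04396581 230.14955023]
handle at [361.51088479 216.69301512]
[ 2.19804747e-01  9.75543777e-01 -2.91078230e-04  3.56057967e-04]
```

>>> step_arm --motion '[3.2,2.5,-4,-0.13,3.2,2.5,-9,-0.13,3.2,2.5,-14,-0.13,3.2,2.5,-18,-0.13,3.2,2.5,-19,-0.13]'

```text
time_s: 2.58
ee_pos: [511.1, 412.8, 138.7]
tcp_rot: [0.282, 0.959, -0.002, -0.001]
ft_force: [-0.1, 0.0, -0.0]
finger_gap: 85.3
grip_force: 0.0
```

```bash
python3 - <<'E'
from h import *
c=grab("wrist","w2.png"); p=r.read_state()['ee_pos']; print(p, proj(c,[*p[:2],88]),proj(c,[515,412,88]))
E
```

```text
[511.52973367 413.39089934 139.27966489] [325.54747927 271.84543971] [326.94693946 278.65674703]
```

View pics/w2.png

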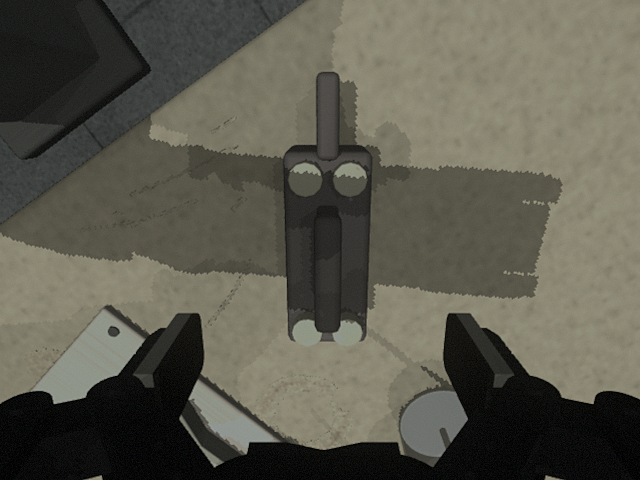

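The handle bar runs from (327,214) to (328,332), and its middle falls within 3 px of the projected TCP at (325,272), so the tool is aligned. I'll descend and grip.

>>> step_arm --motion '[0,0,-4,0,0,0,-7,0,0,0,-7.7,0,0,0,-7.7,0]'

```text
time_s: 3.12
ee_pos: [512.9, 415.6, 65.9]
tcp_rot: [0.282, 0.96, 0.001, 0.001]
ft_force: [-0.2, 0.4, -0.1]
finger_gap: 85.5
grip_force: 0.0
```

>>> step_arm --motion '[0,0,0,0,0,0,0,0,0,0,0,0,0,0,0,0,0,0,0,0]' --gripper 0 --squeeze 60

```text
time_s: 3.75
ee_pos: [511.9, 414.9, 64.6]
tcp_rot: [0.282, 0.96, -0.0, 0.0]
ft_force: [-2.8, -1.8, 4.0]
finger_gap: 12.8
grip_force: 59.2
```

>>> step_arm --motion '[0,0,0,0,0,0,0,0,0,0,0,0,0,0,1,0,0,0,2,0]'

```text
time_s: 4.38
ee_pos: [511.7, 414.8, 84.3]
tcp_rot: [0.281, 0.96, -0.0, -0.0]
ft_force: [-1.2, 0.2, -3.7]
finger_gap: 12.7
grip_force: 58.8
```

>>> step_arm --motion '[0,0,4,0,0,0,8,0,0,0,12,0,0,-2,14,0.1,0,-6,16,0.25]'

```text
time_s: 5.0
ee_pos: [511.2, 356.3, 245.6]
tcp_rot: [0.156, 0.988, 0.001, 0.0]
ft_force: [1.0, 0.3, -3.1]
finger_gap: 12.8
grip_force: 59.2
```

>>> step_arm --motion '[1,-4,0,0.14,2,-8,0,0.28,3,-12,0,0.42,3.4,-15,0,0.56,3.4,-16,0,0.56]'

```text
time_s: 5.62
ee_pos: [546.5, 192.3, 244.4]
tcp_rot: [-0.117, 0.993, -0.001, 0.0]
ft_force: [-0.2, 0.9, -3.4]
finger_gap: 12.8
grip_force: 59.2
```

>>> step_arm --motion '[0,0,0,0,0,0,0,0]'

```text
time_s: 5.88
ee_pos: [545.5, 197.0, 244.6]
tcp_rot: [-0.12, 0.993, 0.001, 0.0]
ft_force: [-0.7, -0.3, -3.8]
finger_gap: 12.9
grip_force: 59.2
```

```bash
python3 - <<'E'
from h import *
c=grab("wrist","w3.png"); s=r.read_state(); p=s['ee_pos']; q=s['tcp_rot']
print(p,np.degrees(np.arctan2(q[1]**2-q[0]**2,2*q[0]*q[1])))
for X in ([475.3,242.8,8],[506,116.5,8]): print(proj(c,X))
E
```

```text
[545.47442432 197.02243812 244.4652786 ] 103.80326592403732
[390.98227606 133.12845477]
[244.29793224 132.87177599]
```

View pics/w3.png

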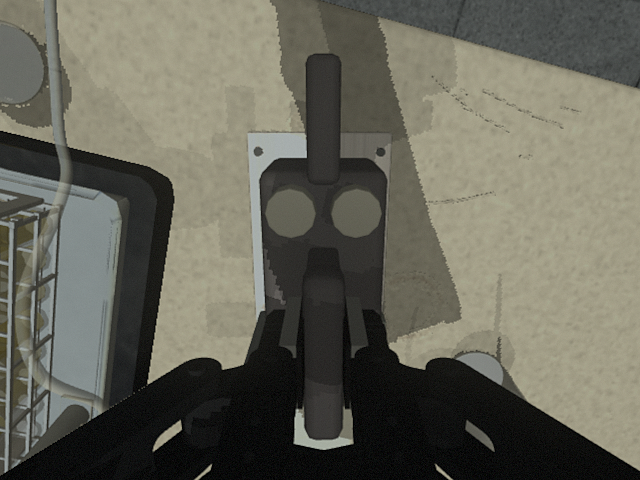

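The plate's front corners are at (391,132) and (248,132) and its holes at (258,152) and (380,152). The carrier hangs straight, with its tab axis at u≈323. I'll compute the offset of the carrier's axis from the lane's.

```bash
python3 - <<'E'
from h import *
c=r.camera("wrist"); g=cv2.cvtColor(c['frame'],cv2.COLOR_BGR2GRAY).astype(float); p=r.read_state()['ee_pos']
def tr(v0,v1,a,b):
    q=np.diff(cv2.GaussianBlur(g,(5,5),0)[v0:v1].mean(0))[a:b]; return a+q.argmin()+.5,a+q.argmax()+.5,
print(tr(138,146,236,260),tr(138,146,380,402),tr(70,120,296,316),tr(70,120,332,352),tr(260,290,366,400),tr(225,250,366,400),tr(225,250,250,270))
ex=np.array([.9714,.2374]);ey=np.array([-.2374,.9714])
def rel(u,v,z): d=ray(c,u,v,z)[:2]-p[:2]; return (d@ex).round(1),(d@ey).round(1)
for a in [(248,132,8),(391,132,8),(258,152,8),(380.5,152,8),(306.5,80,243),(341,80,243),(261,200,233),(384,200,233),(323,53,243),(290,212,244),(356,212,244)]: print(a,rel(*a))
E
```

```text
(np.float64(244.5), np.float64(247.5)) (np.float64(390.5), np.float64(393.5)) (np.float64(305.5), np.float64(308.5)) (np.float64(337.5), np.float64(340.5)) (np.float64(378.5), np.float64(382.5)) (np.float64(377.5), np.float64(384.5)) (np.float64(261.5), np.float64(252.5))
(248, 132, 8) (np.float64(-58.2), np.float64(-65.4))
(391, 132, 8) (np.float64(-58.3), np.float64(61.2))
(258, 152, 8) (np.float64(-40.8), np.float64(-57.3))
(380.5, 152, 8) (np.float64(-40.9), np.float64(52.7))
(306.5, 80, 243) (np.float64(-86.3), np.float64(-4.6))
(341, 80, 243) (np.float64(-86.3), np.float64(6.6))
(261, 200, 233) (np.float64(-44.6), np.float64(-22.5))
(384, 200, 233) (np.float64(-44.6), np.float64(23.8))
(323, 53, 243) (np.float64(-94.3), np.float64(0.8))
(290, 212, 244) (np.float64(-42.6), np.float64(-10.8))
(356, 212, 244) (np.float64(-42.6), np.float64(12.5))
```

>>> step_arm --motion '[-0.45,-0.4,-4,0,-0.45,-0.4,-8,0,-0.45,-0.4,-12,0,-0.45,-0.4,-15,0,-0.45,-0.4,-16,0]'

```text
time_s: 6.6
ee_pos: [540.2, 191.5, 82.6]
tcp_rot: [-0.12, 0.993, -0.0, -0.001]
ft_force: [-0.1, 0.6, -3.4]
finger_gap: 12.7
grip_force: 59.1
```

>>> step_arm --motion '[0,0,-0.4,0,0,0,-0.8,0,0,0,-1.0,0,0,0,-1.1,0,0,0,-1.1,0]'

```text
time_s: 7.22
ee_pos: [541.7, 191.0, 73.5]
tcp_rot: [-0.119, 0.993, 0.0, 0.0]
ft_force: [0.8, -0.1, -3.9]
finger_gap: 12.7
grip_force: 59.1
```

>>> step_arm --motion '[0,0,-0.1,0,0,0,-0.1,0]'

```text
time_s: 7.48
ee_pos: [541.7, 191.0, 72.6]
tcp_rot: [-0.119, 0.993, -0.0, 0.0]
ft_force: [-1.8, -0.4, -0.2]
finger_gap: 13.0
grip_force: 59.6
```

>>> step_arm --motion '[0,0,0,0,0,0,0,0,0,0,0,0,0,0,0,0]' --gripper 60

```text
time_s: 7.98
ee_pos: [541.6, 191.1, 72.4]
tcp_rot: [-0.119, 0.993, 0.0, 0.0]
ft_force: [0.2, -0.2, -0.5]
finger_gap: 51.3
grip_force: 0.0
```

>>> step_arm --motion '[0,0,2,0,0,0,6,0,-3,-0.7,10,0,-8,-1.95,12,0,-8,-1.95,12,0]'

```text
time_s: 8.6
ee_pos: [459.4, 171.0, 194.7]
tcp_rot: [-0.12, 0.993, -0.001, 0.001]
ft_force: [-0.4, -0.3, -0.9]
finger_gap: 51.2
grip_force: 0.0
```

>>> step_arm --motion '[0,0,0,0]'

```text
time_s: 8.72
ee_pos: [462.4, 171.6, 193.4]
tcp_rot: [-0.119, 0.993, 0.0, 0.001]
ft_force: [-0.7, -0.7, 0.2]
finger_gap: 51.2
grip_force: 0.0
```

```bash
python3 - <<'E'
from h import *
c=grab("wrist","w4.png"); p=r.read_state()['ee_pos']; print(p,proj(c,[*p[:2],68]))
E
```

```text
[462.53832698 171.69550895 192.89544276] [322.13361843 229.93009985]
```

View pics/w4.png

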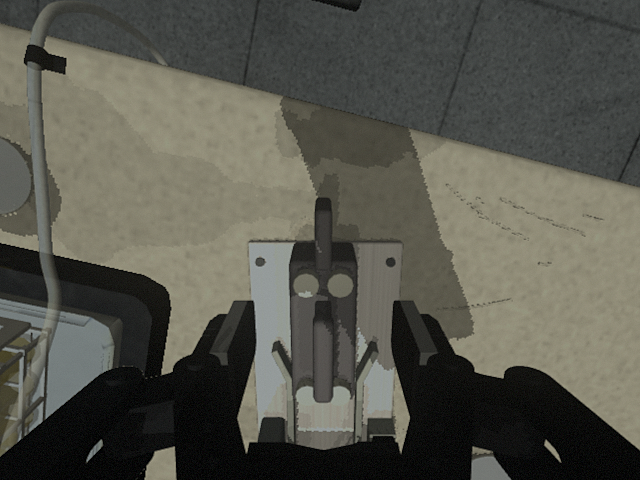

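The carrier stands square in the lane's mouth: plate edges u=248 and 402, carrier axis u≈322.5, guides ahead. The tab's tip is at (323,199).

```bash
python3 - <<'E'
from h import *
c=r.camera("wrist"); p=r.read_state()['ee_pos']
ex=np.array([.9714,.2374]);ey=np.array([-.2374,.9714])
for n,u,v,z in [("tabtip",323,200,68),("cap",305.5,286,69),("cap",340.5,286,69),("fcap",306,396,69),("hnd",322,312,96),("PL",248.5,242,8),("PR",402,242,8),("flareR",375,343,26),("flareL",275,343,26)]:
    d=ray(c,u,v,z)[:2]-p[:2]; print(n,(d@ex).round(1),(d@ey).round(1))
E
```

```text
tabtip -20.4 0.6
cap 40.4 -11.7
cap 40.4 12.7
fcap 131.5 -12.5
hnd 46.5 -0.1
PL 27.7 -61.1
PR 27.8 66.0
flareR 111.9 44.5
flareL 111.8 -40.2
```

>>> step_arm --motion '[0,0,-4,0,0,0,-8,0,0,0,-12,0,0,0,-15.4,0,0,0,-15.4,0]'

```text
time_s: 9.45
ee_pos: [460.0, 171.0, 35.9]
tcp_rot: [-0.119, 0.993, -0.001, -0.003]
ft_force: [-0.4, 0.7, 0.6]
finger_gap: 51.3
grip_force: 0.0
```

>>> step_arm --motion '[0,0,0,0,0,0,0,0,0,0,0,0,0,0,0,0,0,0,0,0]' --gripper 0 --squeeze 40

```text
time_s: 10.07
ee_pos: [462.6, 171.8, 39.6]
tcp_rot: [-0.119, 0.993, 0.0, 0.001]
ft_force: [0.5, -1.5, 7.0]
finger_gap: 11.4
grip_force: 43.0
```

>>> step_arm --motion '[0.96,0.29,0,0,1.92,0.57,0,0,2.88,0.86,0,0,3.85,1.1,0,0,4.82,1.34,0,0]'

```text
time_s: 10.7
ee_pos: [505.1, 184.0, 39.4]
tcp_rot: [-0.12, 0.993, -0.002, -0.004]
ft_force: [-16.8, -4.1, 24.6]
finger_gap: 11.3
grip_force: 45.9
```

>>> step_arm --motion '[0.97,0.24,0,0,1.94,0.47,0,0,2.91,0.71,0,0,3.4,0.83,0,0,3.88,0.95,0,0]'

```text
time_s: 11.32
ee_pos: [543.3, 193.4, 39.4]
tcp_rot: [-0.12, 0.993, -0.002, -0.005]
ft_force: [-18.8, -6.0, 26.2]
finger_gap: 11.4
grip_force: 46.2
```

>>> step_arm --motion '[0,0,0.1,0,0.49,0.12,0.1,0,0.97,0.24,0.1,0,1.46,0.36,0.1,0,1.94,0.47,0.1,0]'

```text
time_s: 11.95
ee_pos: [566.4, 198.3, 39.5]
tcp_rot: [-0.119, 0.993, -0.001, -0.002]
ft_force: [-6.2, -2.5, 7.6]
finger_gap: 11.1
grip_force: 43.3
```

>>> step_arm --motion '[0.3,0.07,0,0,0.6,0.15,0,0,0.8,0.2,0,0,0.8,0.2,0,0]'

```text
time_s: 12.45
ee_pos: [573.6, 200.1, 39.5]
tcp_rot: [-0.119, 0.993, -0.001, -0.002]
ft_force: [-9.9, -2.8, 9.8]
finger_gap: 11.8
grip_force: 43.7
```

>>> step_arm --motion '[0.15,0.04,0,0,0.3,0.07,0,0,0.3,0.07,0,0]'

```text
time_s: 12.82
ee_pos: [573.6, 200.0, 39.5]
tcp_rot: [-0.119, 0.993, -0.002, -0.005]
ft_force: [-19.0, -6.9, 19.7]
finger_gap: 11.5
grip_force: 45.2
```

>>> step_arm --motion '[0.15,0.04,0,0,0.3,0.07,0,0,0.3,0.07,0,0]'

```text
time_s: 13.2
ee_pos: [573.6, 200.0, 39.3]
tcp_rot: [-0.119, 0.993, -0.003, -0.008]
ft_force: [-27.3, -9.6, 29.1]
finger_gap: 11.2
grip_force: 46.6
```

>>> step_arm --motion '[-0.2,-0.05,0,0,-0.4,-0.1,0,0,-0.4,-0.1,0,0]'

```text
time_s: 13.58
ee_pos: [573.7, 200.1, 39.4]
tcp_rot: [-0.119, 0.993, -0.001, -0.004]
ft_force: [-14.0, -4.5, 13.5]
finger_gap: 11.4
grip_force: 44.6
```

>>> step_arm --motion '[0,0,0,0,0,0,0,0,0,0,0,0,0,0,0,0]' --gripper 50

```text
time_s: 14.08
ee_pos: [578.2, 201.6, 39.3]
tcp_rot: [-0.119, 0.993, 0.0, 0.0]
ft_force: [-0.1, 0.3, -0.3]
finger_gap: 43.1
grip_force: 0.0
```

>>> step_arm --motion '[0,0,4,0,-2,-0.5,8,0,-5,-1.2,12,0,-5,-1.2,14,0,-5,-1.2,14,0]'

```text
time_s: 14.7
ee_pos: [529.1, 189.9, 181.0]
tcp_rot: [-0.119, 0.993, 0.0, 0.002]
ft_force: [-0.1, 0.3, -0.5]
finger_gap: 42.8
grip_force: 0.0
```

```bash
python3 - <<'E'
from h import *
a=r.camera("wrist")['frame']; s=r.camera("scene")['frame']
s=cv2.resize(s[200:350,200:380],None,fx=3,fy=3,interpolation=cv2.INTER_CUBIC)
o=np.zeros((600,800,3),'uint8'); 
a2=a[200:480,180:440]; o[:280,540:800]=a2; o[:450,:540]=s; cv2.imwrite('pics/f1.png',o); cv2.imwrite('pics/w5.png',a); print(r.read_state()['ee_pos'])
E
```

```text
[527.87980853 189.27154656 178.68605012]
```

View pics/f1.png

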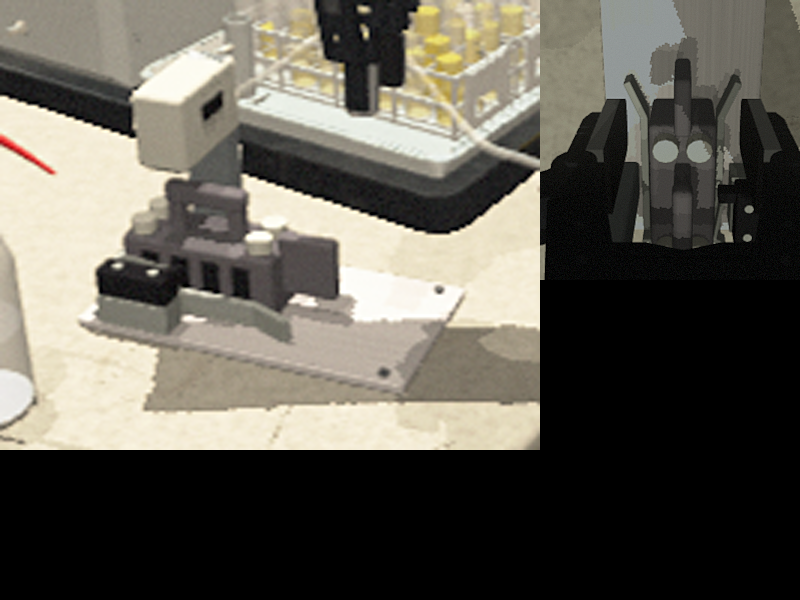

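The carrier sits in the lane under the reader and beside the switch. The composite is a 3x scene crop, with the tab free at (310,265), plus a wrist crop. One check of the carrier's travel against the plate's front edge.

```bash
python3 - <<'E'
from h import *
c=r.camera("wrist"); g=cv2.GaussianBlur(cv2.cvtColor(c['frame'],cv2.COLOR_BGR2GRAY),(3,3),0).astype(float)
q=np.diff(g[:330,250:280].mean(1)); v=q[100:].argmax()+100; q2=np.diff(g[:330,370:385].mean(1))
print("front edge rows",v,q[v].round(1),q2[100:].argmax()+100)
q3=np.diff(g[200:280,319:328].mean(1)); print("tab tip row",200+q3.argmin(),q3.min())
ex=np.array([.9714,.2374]);ey=np.array([-.2374,.9714]); p=ray(c,262,v+.5,8)[:2]
for n,u,vv,z in [("tip",323,200.5+q3.argmin(),68),("capL",305,351.5,69),("capR",339,351.5,69),("pl",243,v+.5,8)]: d=ray(c,u,vv,z)[:2]-p; print(n,(d@ex).round(1),(d@ey).round(1))
E
```

```text
front edge rows 163 24.4 163
tab tip row 261 -23.444444444444443
tip 55.8 45.6
capL 122.1 33.0
capR 122.1 56.6
pl -0.0 -14.2
```

View pics/w5.png

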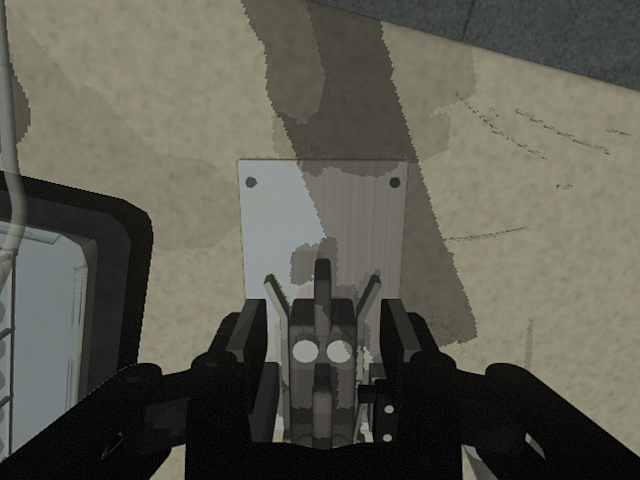

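```bash
python3 - <<'E'
from h import *
c=r.camera("scene"); g=cv2.cvtColor(c['frame'],cv2.COLOR_BGR2GRAY)
ex=np.array([.9714,.2374]);ey=np.array([-.2374,.9714]); h=np.array([657,221])
b=g[274:281,275:300]; 
for dx in(0,-4,-8): print(dx,[proj(c,[*(h+(dx+a)*ex+12*ey),69]).round(1) for a in(-46,46)], "tab tip top/bot",proj(c,[*(h+(dx-100)*ex),68]).round(1),proj(c,[*(h+(dx-100)*ex),22]).round(1))
print("plate front corners",[proj(c,[*(h-172*ex+s*65*ey),8]).round(1) for s in(1,-1)])
q=g[283:293,305:320].astype(int); print("tab end col",305+np.abs(np.diff(q.mean(0))).argmax()+.5)
q=g[273:290,280:296]; print(q)
E
```

```text
0 [array([286.2, 278.5]), array([247.9, 271.7])] tab tip top/bot [312.2 280.4] [313.1 299.2]
-4 [array([288. , 278.9]), array([249.5, 272. ])] tab tip top/bot [314.  280.7] [314.8 299.6]
-8 [array([289.7, 279.2]), array([251.1, 272.2])] tab tip top/bot [315.8 281.1] [316.6 299.9]
plate front corners [array([334.1, 328.6]), array([355.1, 295.4])]
tab end col 312.5
[[ 69  63 122 208 236 241 242 248 252 251 251 250 251 251 252 247]
 [ 76  61  89 150 184 192 195 242 254 252 252 252 253 254 252 232]
 [ 79  68  76 121 141 148 142 178 240 253 253 251 247 225 172 189]
 [ 75  63  83 119 136 130 123 125 152 173 178 179 173 157 118 124]
 [ 74  67  68 159 244 254 253 252 246 210 157 149 148 141 138 142]
 [ 76  86 223 254 254 254 253 254 254 254 229 147 140 146 156 157]
 [ 71 144 250 255 254 254 254 254 254 254 229 134 137 126 129 140]
 [ 80 115 178 214 208 206 210 211 208 188 146 134 109  79  85  90]
 [127 118 129 143 154 160 157 151 143 132 121 138 120  74  78  76]
 [150 136 133 143 147 153 152 152 139 131 120 141 126  70  80  79]
 [159 129 114 144 152 154 152 151 141 137 128 142 130  81  74  76]
 [151 123 103 132 151 154 157 151 146 133 100 112 127  95  76  78]
 [111  98  96 100 110 110  99  91  87  84  81  90  87  77  74  80]
 [ 88  93  90 101 101  97  99  94  93  90  80  74  62  65  71  77]
 [ 82  84  82  88  92  89  94 101  95  94  82  63  56  57  73  81]
 [ 81  81  78  81  79  78  79  83  82  82  73  55  53  59  75  78]
 [ 51  59  71  75  80  77  76  80  79  80  68  59  61  58  70  79]]
```

In the scene view, the near cap at (286,278) and the tab end at column 312.5 match the home prediction (286.2,278.5 and 312–313). Together with the hard stop I felt while pushing, this puts the carrier home. The robot is clear, so I'm handing in.

```bash
python3 -c "
from plant import r
print(r.sign_off())"
```

```text
the job is handed in; nothing more can be done
None
```

The carrier was stood in the dock's open front half, re-gripped by its tab, slid under the reader until it stopped hard at the end stop, and released; the camera then put it at home, though I couldn't see the switch lever directly, and the job was handed in at about 15 s.

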